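# Nest the pipe spares in the grey tray

## Robot

A 6-joint arm with a two-finger parallel gripper is mounted at the origin on the work surface. World frame = base frame: x ahead of the robot, y to its left, z up, the work surface at z = 0. Lengths are in mm, angles in rad, forces in N, time in s.
With the tool pointing down it reaches from about 350 to 975 mm from the base axis. Payload 7.1 kg.
Tool frame: the origin (TCP) lies at the centre of the arm's flange, where the gripper is bolted on; the fingertips stand 182 mm ahead of it and the grasp point (between the pads) lies 163 mm ahead of it; x points along the fingers, y is the direction in which the jaws open and shut, and the axes are right-handed (so a half turn about x gives the same grasp; the last joint's range is limited). The gripper opens to 88 mm and grips with 3 to 60 N. Pads are 20 mm wide; open, the fingers measure 115 mm over their backs; the gripper's body (75 mm by 178 mm) begins 61 mm behind the grasp point.
Start: joints at [-1.257, 0.423, 1.63, -0, 1.089, -0.019], TCP at [204.199, -590.685, 404.675] pointing down, gripper open.
Joint ranges: [-3, 3], [-0.9, 2.11], [0.09, 2.58], [-1.31, 4.45], [0.11, 2.69], [-2.54, 2.54]. Speed limits (rad/s): [2.39, 2.39, 3.01, 3.14, 3.14, 3.14].

## Interface

Orientations are given as a rotation vector (axis times angle).
In Python, from workcell import readout, viewer, workorder, models gives the robot as it stands. The module is installed in compiled form; this text tells all that it offers.
- The arm moves only by the tool apply_moves, never from a script. Its argument "commands" is a list that holds one entry, the list of rows, each a list of 4 numbers: the shift along the world's x, y, z in m, then the turn about the world's z in rad. A call has 1 to 8 rows; each row is the pose to reach, as a shift and turn from the pose commanded when the call began; what a row does not reach only later rows make up. A row lasts 1/8 s, in which the tool goes at most 62.5 mm and 10.7 degrees, less where a joint would pass 70% of its speed; a pose out of reach is approached as far as the arm can. A call with a gripper value outside its range is refused whole. "gripper" is the finger opening in m, from 0 to 0.0878, set as the call begins (left out, the last holds). The fingers move at their own pace and stop on an object; the grip force is fixed at half the most. Time passes only in rows, so rows that repeat a pose let the fingers close. It gives the time, the measured TCP pose, the force and the opening at its end, in the units of the state.
- readout.get_obs(): the state, without advancing time (a new reading comes with each control period).
- viewer.get_image(name): name is "scene" or "top" or "wrist"; returns a dict with "color" (400x640x3 uint8, red, green, blue), "vertical_fov" (degrees; the focal length in pixels is half the picture's height over the tangent of half this angle, whatever the lens; pixels are square), "cx", "cy" (the principal point, pixels), "D" ([k1, k2, p1, p2, k3] as OpenCV has them; the pictures are not rectified), "rvec" (rotation vector, rad) and "tvec" (3), from world to camera coordinates, as OpenCV has them. Camera axes: x right, y down, z forward; pixel columns grow to the right and rows downward; lengths in mm; the calibration is good to about 2 mm. A picture is of the moment at which its call begins. There is no depth.
- workorder.close_job(): hands the job in, once; it reports no verdict.
Trained networks look in the newest picture that a camera, given by its name, has taken for a name from the list of things; names that differ only in an ending like _2 or _b are one class to them, and where a whole thing is asked for, a point or a joint stands for the part that bears it (a point fixed in the world has none). Each returns a list of dicts, best first, with "conf" (0 to 1); they miss things now and then, are a little off and sometimes report something else, mostly with a low value. They report only what shows in the picture. A call takes as long as a camera call. They do not tell look-alikes from the thing itself.
- models.search_frame(camera, label): "position" ([x, y, z] in mm, in world coordinates, good to about 4 mm: the middle of the surface that is visible of it).
- models.place_of(camera, label): "position" ([x, y, z] in mm, in world coordinates, good to about 4 mm: a listed point, or the origin of a listed thing).
The state is a dict: "t": time; "qpos": joint angles; "qvel": joint speeds; "joint_torque": joint torques, N m; "ee_pos": TCP position; "orientation": TCP orientation; "ft_force": force on the tool from outside, world axes, zero at the start; "moment": the same for the moment, N m; "width": finger opening in mm.
Only numpy, scipy, OpenCV 4.12 (cv2) and the standard library are available. Lean on these libraries where they do the work, as an engineer would, in place of code of your own. Each camera call takes 0.05 s, during which the arm holds its last target.

## Task

Put the pipe spares away in the grey tray, nested and off the damp plastic: first lay the plywood offcut flat in the middle of the grey tray, stand the white collar on the middle of the offcut, then the copper sleeve inside the collar, and last the bronze nipple inside the sleeve. Set each part upright and let go of it before fetching the next, and leave the jar, spray can, pipe tee and wrench where they are.

Things in the scene. Friction and masses are not known exactly. Their poses are not given: they have to be found in the camera images.
- tray: grey plastic open tray, fixed to the counter, 160 (its x) x 140 (its y) x 22 mm high, walls and floor 4 mm thick; origin at the centre of its underside, z up, so its inner floor is at z = 4 mm
- offcut: loose flat plywood offcut, 90 (its x) x 66 (its y) x 15 mm thick, lying flat; origin at the centre of its underside, z up
- collar: loose white plastic pipe collar, a plain tube open at both ends, standing: 63 mm outside diameter, 56 mm bore, 35 mm high; origin on its axis at its lower end, z up the axis
- sleeve: loose copper sleeve, a plain tube open at both ends, standing: 42 mm outside diameter, 36 mm bore, 78 mm high; origin on its axis at its lower end, z up the axis
- nipple: loose bronze pipe nipple with threaded ends, standing: 24 mm diameter, 120 mm high; origin on its axis at its lower end, z up the axis
- jar: bystander: clear glass jar of rusted lag screws with a dark lid, 68 mm diameter, 98 mm high, standing loose; origin at the centre of its underside
- can: bystander: red and yellow spray can with a black cap, 53 mm diameter, 129 mm high, standing loose; origin at the centre of its underside
- tee: bystander: dull silvery pipe tee lying loose on the counter, 74 mm along its x, its branch 40 mm along +y, 36 mm high; origin under the crossing of its axes
- wrench: bystander: chrome wrench lying loose on the counter, about 200 mm long along its x; origin under its shaft
- blue_tray: bystander: blue plastic tray with a few fittings in it, fixed to the counter, same size as the grey tray; origin at the centre of its underside. Nothing goes in it
Mind the look-alikes: they are no part of the job. Of the things like the offcut, leave any that is purple; of the rest the smaller one is meant.

How it is judged:
By the outcome, as a careful person would: the job done as asked, in the order asked, and still so for the second after the job is handed in, with the robot touching nothing.
It also fails if it takes over 118 s, if anything falls off the work surface, if the arm or the gripper's body presses on something with over 40 N, if the wrist force passes 120 N, or if a joint passes its speed limit or range.

## Working session

There is one attempt and no reset: what is moved stays moved. The work goes in short steps, Python scripts to look and compute and a tool call to move; the robot and the scene stay as the last step left them, time stands still between calls to the robot, and variables do not carry over. Pictures are saved under pics/ and viewed, and the job is handed in when it is done.

Besides the shell and the picture viewer there is one more tool, called after "Request:" as name(argument=value, ...) on one line, values as JSON. apply_moves: Moves the arm, as the interface text tells. Its arguments: {"type":"object","properties":{"commands":{"type":"array","items":{"type":"array","items":{"type":"array","items":{"type":"number"}}}},"gripper":{"type":"number"}},"required":["commands"]}

```bash
mkdir -p pics; cat > h.py <<'E'
from workcell import readout, viewer, workorder, models
import numpy as np, cv2
def K(im):
    h,w=im["color"].shape[:2]; f=h/2/np.tan(np.radians(im["vertical_fov"])/2)
    return np.array([[f,0,im["cx"]],[0,f,im["cy"]],[0,0,1.]])
def save(im,n): cv2.imwrite(f"pics/{n}.png",im["color"][:,:,::-1])
def ray(im,px,z):
    k=K(im);D=np.array(im["D"],float)
    u=cv2.undistortPoints(np.array([[px]],float),k,D)[0,0]
    R,_=cv2.Rodrigues(np.array(im["rvec"],float)); t=np.array(im["tvec"],float).ravel()
    c=-R.T@t; d=R.T@np.array([u[0],u[1],1]); s=(z-c[2])/d[2]
    return c+s*d
def proj(im,P):
    return cv2.projectPoints(np.array(P,float).reshape(-1,3),np.array(im["rvec"],float),np.array(im["tvec"],float),K(im),np.array(im["D"],float))[0][:,0]
E
python3 - <<'E'
from h import *
for c in ["scene","top"]:
    im=viewer.get_image(c); save(im,c+"0")
    for l in ["tray","offcut","collar","sleeve","nipple","jar","can","tee","wrench","blue_tray"]:
        for r in models.place_of(c,l): print(c,l,np.round(r["position"]),round(r["conf"],2),np.round(proj(im,r["position"])[0]))
print(readout.get_obs())
E
```

```text
scene tray [610. 272.  -0.] 0.71 [419. 242.]
scene offcut [263. 287.   0.] 0.93 [413. 159.]
scene offcut [445. 101.  -0.] 0.82 [354. 194.]
scene offcut [348. -27.  -6.] 0.69 [314. 172.]
scene collar [704.   5.  -0.] 0.6 [312. 264.]
scene sleeve [412. 251.  -1.] 0.63 [405. 190.]
scene jar [ 425. -233.   -1.] 0.65 [242. 183.]
scene can [593. -11.   1.] 0.97 [310. 229.]
scene can [ 425. -237.   -3.] 0.48 [241. 183.]
scene tee [412. 250.  -2.] 0.31 [405. 190.]
scene wrench [512. 475.   4.] 0.7 [492. 218.]
scene blue_tray [ 618. -231.   -1.] 0.56 [226. 231.]
top tray [618. 271.   3.] 0.55 [234. 146.]
top tray [438. -92.   0.] 0.26 [359. 208.]
top offcut [344. -21.   6.] 0.91 [335. 241.]
top offcut [451. 102.  -1.] 0.71 [292. 204.]
top offcut [268. 286.  -1.] 0.65 [226. 268.]
top offcut [ 430. -232.    1.] 0.42 [408. 211.]
top collar [706.   1.   2.] 0.48 [327. 117.]
top sleeve [411. 255.  -4.] 0.74 [239. 217.]
top sleeve [ 615. -234.   -1.] 0.67 [408. 148.]
top nipple [433. -91.   2.] 0.46 [359. 210.]
top jar [ 428. -235.    0.] 0.58 [409. 212.]
top can [600.  -4.   1.] 0.83 [329. 153.]
top tee [ 503. -438.    1.] 0.95 [480. 187.]
top wrench [513. 474.   5.] 0.74 [163. 182.]
top blue_tray [ 614. -235.    1.] 0.74 [408. 148.]
{'t': 1.1, 'qpos': array([-1.25696416e+00,  4.23108288e-01,  1.62988347e+00,  9.56155243e-06,
        1.08861194e+00, -1.90311827e-02]), 'qvel': array([-0.00205171,  0.00011303, -0.00199638,  0.00080254,  0.00136455,
        0.00010673]), 'joint_torque': array([ 2.63501737e-03, -5.44573760e+01, -2.74052399e+01,  6.44729915e-02,
        1.69927126e-02, -1.53898151e-05]), 'ee_pos': array([ 204.22333405, -590.68352405,  404.67638852]), 'orientation': array([ 2.04106172,  0.34287572, -2.04104773]), 'ft_force': array([0.17941678, 0.52867747, 0.55534244]), 'moment': array([ 0.06461986,  0.02663288, -0.00621579]), 'width': 87.58080898782353}
```

View pics/scene0.png

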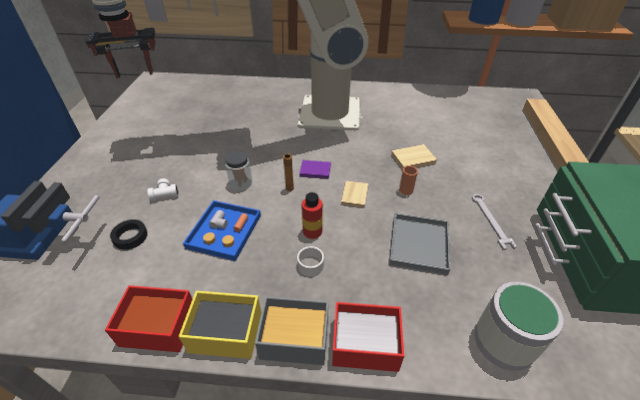

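View pics/top0.png

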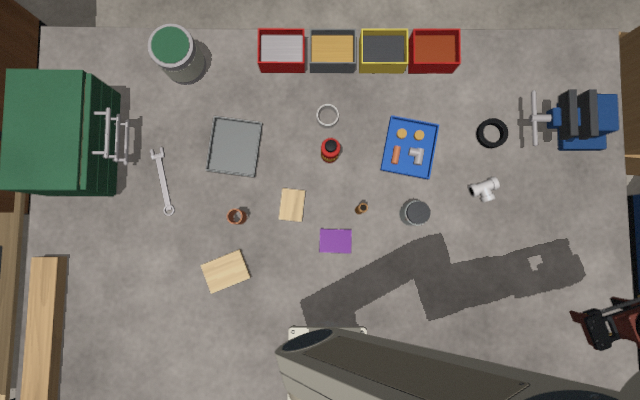

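The scene view shows the grey tray at (419,242), collar (310,260), sleeve (408,180), nipple (288,172), can (312,215), and jar (238,168). There are two plywood pieces, at (355,193) and (413,156), and a purple one at (315,169). I'll measure both plywood pieces and the tray.

```bash
cat > m.py <<'E'
from h import *
im=viewer.get_image("top"); A=im["color"]
import sys
hsv=cv2.cvtColor(A,cv2.COLOR_RGB2HSV)
wood=cv2.inRange(hsv,(14,50,150),(30,200,255))
n,l,s,c=cv2.connectedComponentsWithStats(wood)
for i in range(1,n):
    if s[i,4]>200 and 150<c[i][0]<330 and c[i][1]>150:
        cnt=max(cv2.findContours((l==i).astype(np.uint8),0,2)[0],key=len)[:,0]
        P=np.array([ray(im,p,15)[:2] for p in cnt])
        print(s[i,4],c[i],cv2.minAreaRect(P.astype(np.float32)))
def crop(im,x,y,w,h,n,k):
    cv2.imwrite(f"pics/{n}.png",cv2.resize(im["color"][y:y+h,x:x+w,::-1],None,fx=k,fy=k,interpolation=cv2.INTER_CUBIC))
crop(im,195,90,100,100,"cA",6); crop(im,215,90,200,150,"cB",4)
E
python3 m.py
```

```text
743 [291.55181696 204.4333782 ] ((447.7504577636719, 101.99181365966797), (66.45198059082031, 90.97149658203125), 84.08839416503906)
1301 [224.74019985 271.14373559] ((260.2920227050781, 286.96124267578125), (86.88235473632812, 116.63492584228516), 22.183082580566406)
```

View pics/cA.png

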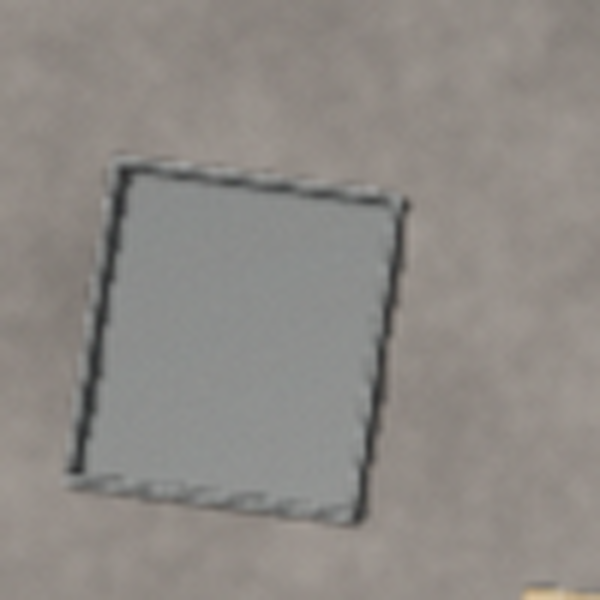

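View pics/cB.png

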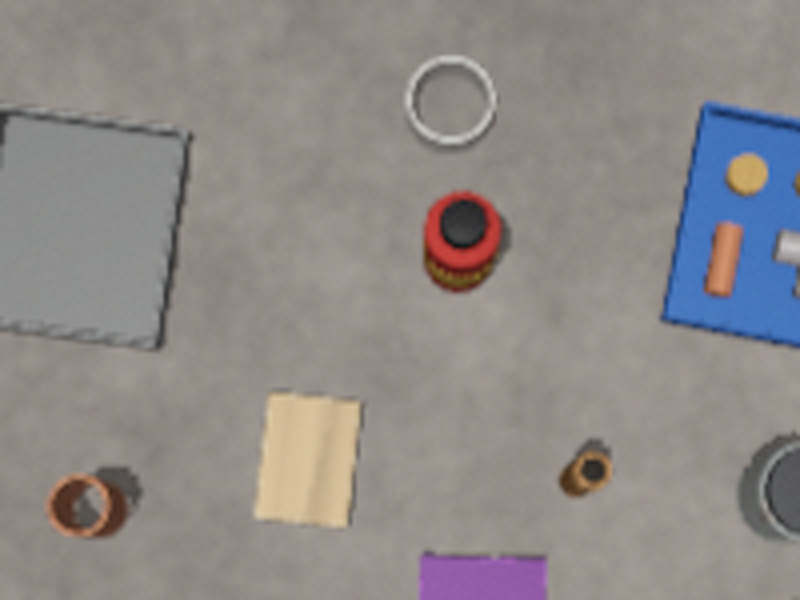

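```bash
python3 - <<'E'
from h import *
from scipy.spatial.transform import Rotation as R
im=viewer.get_image("top")
T=np.array([ray(im,(195+(x+.5)/6-.5,90+(y+.5)/6-.5),22) for x,y in [(117,158),(408,198),(360,526),(70,485)]])
print(T.mean(0),cv2.minAreaRect(T[:,:2].astype(np.float32)))
for n,x,y,z in [("collar",450,100,35),("sleeve",81,505,78),("nip",594,468,120)]:
    print(n,ray(im,(215+(x+.5)/4-.5,90+(y+.5)/4-.5),z))
print(R.from_rotvec(readout.get_obs()["orientation"]).as_matrix())
s=viewer.get_image("scene")
cv2.imwrite("pics/s1.png",cv2.resize(s["color"][140:280,220:460,::-1],None,fx=3.3,fy=3.3,interpolation=cv2.INTER_CUBIC))
w=viewer.get_image("wrist"); save(w,"w0")
E
```

```text
[613.00188298 266.38118276  22.        ] ((612.9392700195312, 266.8691101074219), (140.7425994873047, 160.39749145507812), 82.66997528076172)
collar [703.10185985   1.84428562  35.        ]
sleeve [412.14474646 249.57398352  78.        ]
nip [435.77640214 -89.71136667 120.        ]
[[-3.49044616e-05  3.26670022e-01 -9.45138453e-01]
 [ 3.51168023e-05 -9.45138453e-01 -3.26670023e-01]
 [-9.99999999e-01 -4.45924815e-05  2.15179422e-05]]
```

View pics/w0.png

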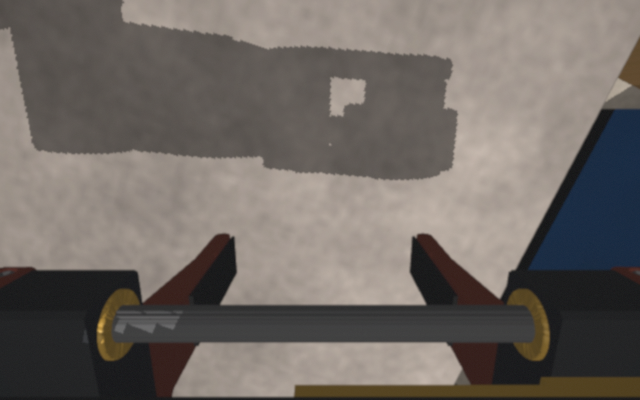

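Request:
apply_moves(commands=[[[0.03,0.08,0,-0.06],[0.06,0.16,0,-0.12],[0.08,0.22,0,-0.18],[0.1,0.28,0,-0.24],[0.12,0.34,0,-0.3],[0.14,0.4,0,-0.36],[0.16,0.46,0,-0.4],[0.18,0.5,0,-0.436]]])

```text
t: 2.3
ee_pos: [372.4, -118.0, 405.1]
orientation: [-2.169, 0.114, 2.166]
ft_force: [1.2, -0.9, -0.1]
width: 87.9
```

Request:
apply_moves(commands=[[[0.015,0.05,0,0],[0.03,0.1,0,0],[0.045,0.14,-0.02,0],[0.055,0.17,-0.05,0],[0.0636,0.1927,-0.08,0],[0.0636,0.1927,-0.1,0],[0.0636,0.1927,-0.1,0],[0.0636,0.1927,-0.1,0]]])

```text
t: 3.3
ee_pos: [436.1, 72.6, 305.3]
orientation: [-2.169, 0.112, 2.167]
ft_force: [0.1, -0.1, -0.3]
width: 87.9
```

```bash
python3 - <<'E'
from h import *
from scipy.spatial.transform import Rotation as R
w=viewer.get_image("wrist"); save(w,"w1")
o=readout.get_obs();print(o["ee_pos"],o["qpos"],R.from_rotvec(o["orientation"]).as_matrix()[:,1])
print(models.search_frame("wrist","offcut"),models.place_of("wrist","offcut"))
a=np.radians(-5.9);c,s=np.cos(a),np.sin(a)
P=[[447.8+c*x-s*y,102+s*x+c*y,15] for x,y in [(45,33),(45,-33),(-45,-33),(-45,33)]]
print(np.round(proj(w,P)))
E
```

```text
[436.1592745   72.59561323 305.56254079] [1.38010638e-01 3.20170277e-01 2.09391364e+00 1.92744610e-05
 7.26008046e-01 1.81251997e+00] [-1.03541227e-01 -9.94625093e-01 -3.71674203e-04]
[{'position': [364.3, -0.8, 16.9], 'conf': 0.68}, {'position': [452.2, 102.8, 19.7], 'conf': 0.62}, {'position': [264.1, 223.5, 9.4], 'conf': 0.54}] [{'position': [449.7, 100.3, -1.0], 'conf': 0.59}]
[[239. 133.]
 [325. 133.]
 [325. 243.]
 [246. 243.]]
```

View pics/w1.png

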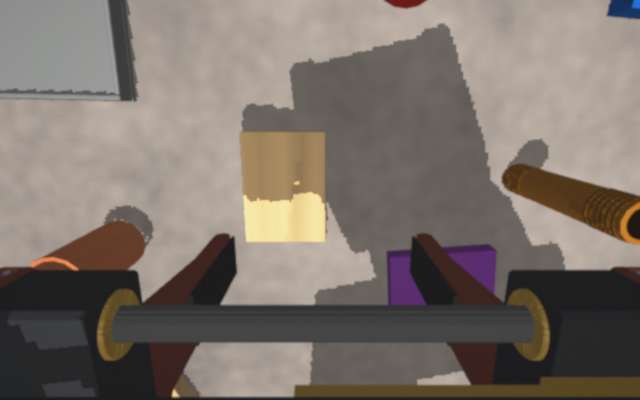

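Request:
apply_moves(commands=[[[0.0116,0.0294,0,0],[0.0116,0.0294,-0.03,0],[0.0116,0.0294,-0.06,0],[0.0116,0.0294,-0.085,0],[0.0116,0.0294,-0.105,0],[0.0116,0.0294,-0.115,0],[0.0116,0.0294,-0.12,0],[0.0116,0.0294,-0.12,0]]])

```text
t: 4.45
ee_pos: [447.6, 102.2, 185.0]
orientation: [-2.169, 0.112, 2.168]
ft_force: [-0.3, -0.5, -0.0]
width: 87.7
```

Request:
apply_moves(commands=[[[0,0,0,0],[0,0,0,0],[0,0,0,0],[0,0,0,0],[0,0,0,0],[0,0,0,0]]], gripper=0.055)

```text
t: 5.2
ee_pos: [447.6, 102.3, 185.0]
orientation: [-2.169, 0.112, 2.168]
ft_force: [-1.0, 0.3, 6.1]
width: 65.7
```

Request:
apply_moves(commands=[[[0,0,0.03,0],[0,0,0.07,0],[0.02,0.02,0.1,0],[0.05,0.05,0.1,0],[0.08,0.08,0.1,-0.01],[0.11,0.11,0.1,-0.024],[0.13,0.13,0.1,-0.024],[0.15,0.15,0.1,-0.024]]])

```text
t: 6.2
ee_pos: [597.8, 253.0, 284.2]
orientation: [-2.155, 0.137, 2.157]
ft_force: [0.6, 0.8, -0.6]
width: 65.5
```

```bash
python3 - <<'E'
from h import *
w=viewer.get_image("wrist"); save(w,"w2")
s=viewer.get_image("scene")
cv2.imwrite("pics/s2.png",cv2.resize(s["color"][130:290,330:500,::-1],None,fx=3.6,fy=3.6,interpolation=cv2.INTER_CUBIC))
o=readout.get_obs();print(o["ee_pos"],o["qpos"],o["width"])
a=np.radians(-7.3);c,sn=np.cos(a),np.sin(a)
P=[[613+c*x-sn*y,266.6+sn*x+c*y,22] for x,y in [(80,70),(80,-70),(-80,-70),(-80,70)]]
print(np.round(proj(w,P)))
print((proj(s,P)-[330,130])*3.6)
E
```

```text
[598.71112643 253.81252224 284.49673019] [3.82631975e-01 6.04288540e-01 1.64187337e+00 2.14003023e-04
 8.93573504e-01 2.07934609e+00] 65.86594989535665
[[191.  73.]
 [405.  73.]
 [392. 293.]
 [211. 293.]]
[[425.5847732  495.52495086]
 [209.1920979  458.18788302]
 [227.9798174  290.0770798 ]
 [420.15087398 319.69708246]]
```

View pics/w2.png

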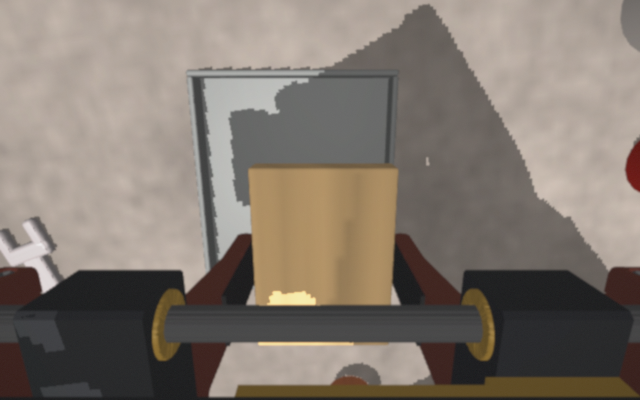

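View pics/s2.png

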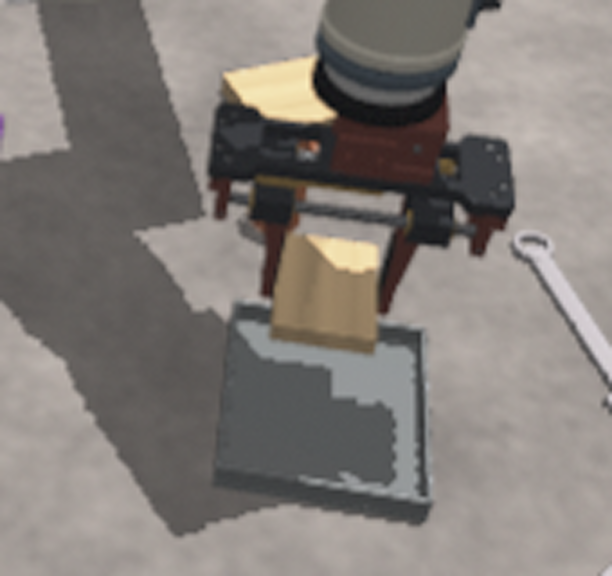

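Request:
apply_moves(commands=[[[0.0163,0.0152,0,0],[0.0163,0.0152,-0.03,0],[0.0163,0.0152,-0.06,0],[0.0163,0.0152,-0.06,0],[0.0163,0.0152,-0.06,0],[0.0163,0.0152,-0.06,0]]])

```text
t: 7.05
ee_pos: [614.2, 267.4, 226.2]
orientation: [-2.157, 0.136, 2.153]
ft_force: [-0.2, -0.1, -1.2]
width: 65.4
```

```bash
python3 - <<'E'
from h import *
w=viewer.get_image("wrist"); save(w,"w3")
o=readout.get_obs();print(o["ee_pos"],o["orientation"],o["width"])
E
```

```text
[614.10623204 267.48013637 226.13520098] [-2.15723963  0.13633703  2.15319309] 65.65024000856914
```

View pics/w3.png

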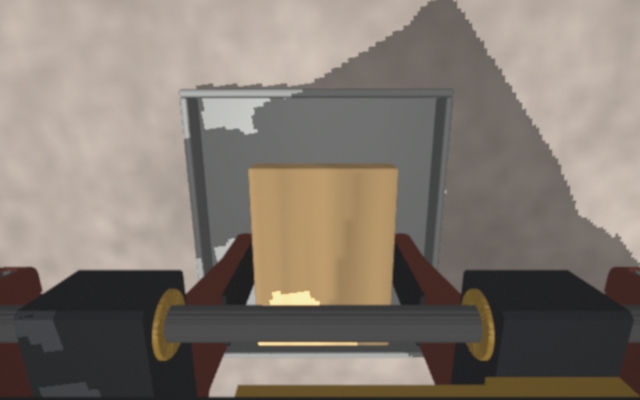

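Request:
apply_moves(commands=[[[0.001,0.0022,-0.01,0],[0.001,0.0022,-0.02,0],[0.001,0.0022,-0.028,0],[0.001,0.0022,-0.033,0],[0.001,0.0022,-0.036,0],[0.001,0.0022,-0.0365,0],[0.001,0.0022,-0.0365,0]]])

```text
t: 7.98
ee_pos: [614.5, 269.5, 189.1]
orientation: [-2.155, 0.138, 2.157]
ft_force: [-4.4, -2.1, 6.8]
width: 65.8
```

Request:
apply_moves(commands=[[[0,0,0,0],[0,0,0,0],[0,0,0,0],[0,0,0,0]]], gripper=0.076)

```text
t: 8.48
ee_pos: [614.7, 269.6, 188.0]
orientation: [-2.156, 0.137, 2.156]
ft_force: [0.4, 0.3, 0.3]
width: 75.7
```

Request:
apply_moves(commands=[[[0,0,0.03,0],[0,0,0.08,0],[0,0,0.14,0],[0,0,0.2,0],[0,-0.05,0.2,0],[0,-0.1,0.2,0],[0,-0.15,0.2,0],[0,-0.15,0.2,0]]])

```text
t: 9.48
ee_pos: [614.6, 116.7, 388.3]
orientation: [-2.154, 0.142, 2.154]
ft_force: [-0.8, -0.5, 0.5]
width: 75.8
```

```bash
python3 - <<'E'
from h import *
w=viewer.get_image("wrist"); save(w,"w4")
s=viewer.get_image("top")
cv2.imwrite("pics/t4.png",cv2.resize(s["color"][90:240,190:390,::-1],None,fx=4,fy=4,interpolation=cv2.INTER_CUBIC))
o=readout.get_obs();print(o["ee_pos"],o["orientation"],o["width"])
a=np.radians(-7.3);c,sn=np.cos(a),np.sin(a)
for cx,cy in [(613,266.6),(615,269)]:
  P=[[cx+c*x-sn*y,cy+sn*x+c*y,22] for x,y in [(80,70),(80,-70),(-80,-70),(-80,70)]]
  print(np.round(proj(w,P)),(proj(s,P)-[190,90])*4)
E
```

```text
[614.81237128 119.38581568 388.25676799] [-2.15490199  0.13819139  2.15465976] 75.91747534124023
[[ 96. 122.]
 [241. 121.]
 [250. 272.]
 [121. 273.]] [[ 97.11617616 103.96526972]
 [290.24805042 129.43236551]
 [258.30252657 348.53030653]
 [ 63.07490526 322.75457417]]
[[ 93. 120.]
 [238. 120.]
 [248. 271.]
 [119. 271.]] [[ 93.83037049 101.21092088]
 [286.94538949 126.67963702]
 [254.9706103  345.72282671]
 [ 59.76170533 319.94901779]]
```

View pics/w4.png

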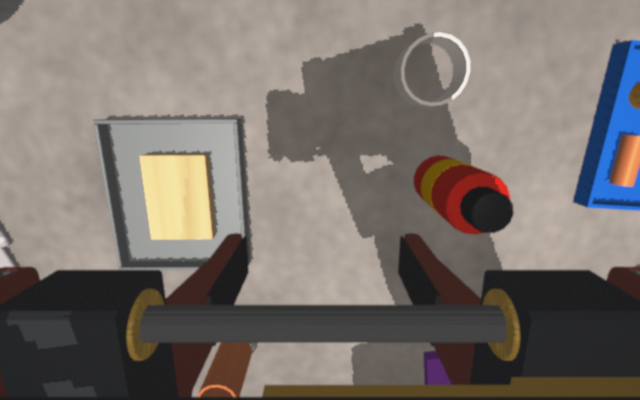

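View pics/t4.png

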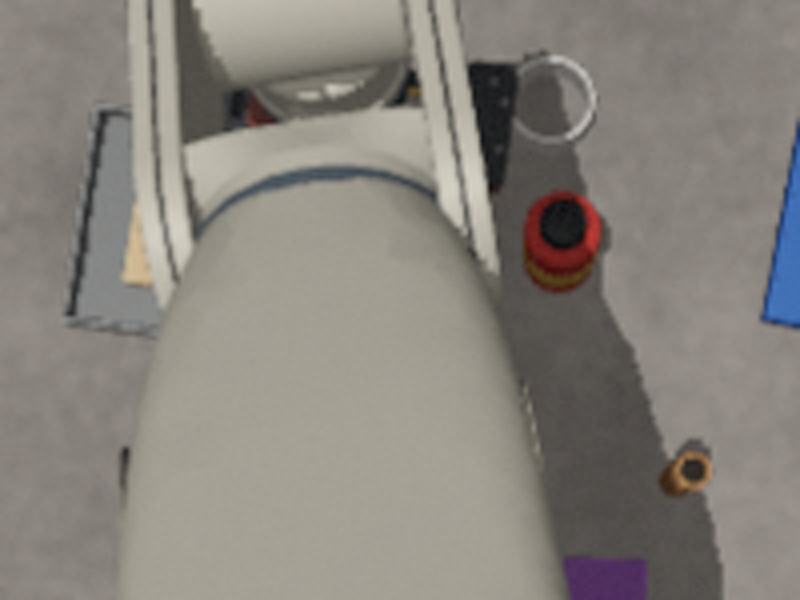

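```bash
cat > oc.py <<'E'
from h import *
w=viewer.get_image("wrist"); A=w["color"]
wood=cv2.inRange(cv2.cvtColor(A,cv2.COLOR_RGB2HSV),(14,60,120),(32,220,255)); 
n,l,s,c=cv2.connectedComponentsWithStats(wood[:270])
i=1+np.argmax(s[1:,4]); print(s[i])
cnt=max(cv2.findContours((l==i).astype(np.uint8),0,2)[0],key=len)[:,0]
P=np.array([ray(w,p,19)[:2] for p in cnt]); print("offcut",cv2.minAreaRect(P.astype(np.float32)))
T=np.array([ray(w,p,22) for p in [(97,118),(244,117),(250,268),(121,268)]]);print("tray",T.mean(0))
print("collar",ray(w,(435,69.5),35)); print(models.place_of("wrist","collar"))
E
python3 oc.py
```

```text
[ 142  154   75   85 5523]
offcut ((616.2006225585938, 267.4271545410156), (67.57679748535156, 89.62615203857422), 82.761962890625)
tray [617.29263837 267.69599836  22.        ]
collar [706.11681606   5.42490562  35.        ]
[]
```

Request:
apply_moves(commands=[[[0.03,-0.03,0,0.04],[0.06,-0.06,0,0.08],[0.09,-0.09,0,0.127],[0.09,-0.116,0,0.127],[0.09,-0.116,-0.03,0.127],[0.09,-0.116,-0.07,0.127],[0.09,-0.116,-0.09,0.127],[0.09,-0.116,-0.09,0.127]]], gripper=0.0878)

```text
t: 10.68
ee_pos: [703.9, 4.2, 296.7]
orientation: [2.218, 0.0, -2.225]
ft_force: [-0.4, -1.2, 1.0]
width: 87.8
```

```bash
python3 - <<'E'
from h import *
w=viewer.get_image("wrist"); save(w,"w5")
o=readout.get_obs();print(o["ee_pos"],o["orientation"],o["width"])
p=o["ee_pos"]
a=np.linspace(0,6.28,9)
print(np.round(proj(w,[[705+31.5*np.cos(t),3+31.5*np.sin(t),35] for t in a])))
E
```

```text
[704.5980283    4.05748672 298.267602  ] [ 2.22062188e+00  2.30021039e-04 -2.22214277e+00] 87.6813803799467
[[323. 164.]
 [292. 177.]
 [280. 208.]
 [293. 237.]
 [323. 248.]
 [353. 237.]
 [367. 208.]
 [355. 177.]
 [324. 164.]]
```

View pics/w5.png

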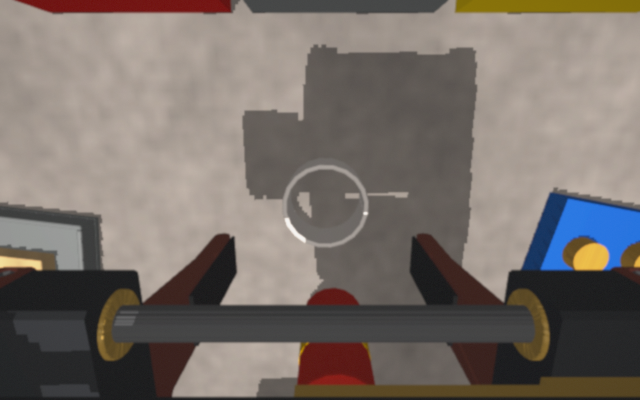

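Request:
apply_moves(commands=[[[0.0004,-0.002,-0.03,0],[0.0004,-0.002,-0.06,0],[0.0004,-0.002,-0.08,0],[0.0004,-0.002,-0.095,0],[0.0004,-0.002,-0.105,0],[0.0004,-0.002,-0.109,0],[0.0004,-0.002,-0.109,0]]])

```text
t: 11.6
ee_pos: [705.3, 1.6, 189.4]
orientation: [-2.222, 0.0, 2.221]
ft_force: [0.2, -0.8, -0.2]
width: 87.7
```

Request:
apply_moves(commands=[[[0,0,0,0],[0,0,0,0],[0,0,0,0],[0,0,0,0],[0,0,0,0],[0,0,0,0]]], gripper=0.055)

```text
t: 12.35
ee_pos: [705.3, 1.6, 189.6]
orientation: [-2.222, 0.0, 2.221]
ft_force: [-0.8, -0.7, 5.1]
width: 63.0
```

```bash
python3 - <<'E'
from h import *
w=viewer.get_image("wrist"); save(w,"w6")
o=readout.get_obs();print(o["ee_pos"],o["orientation"],o["width"],o["ft_force"])
R,_=cv2.Rodrigues(np.array(w["rvec"],float)); print("cam",-R.T@np.ravel(w["tvec"]))
p=o["ee_pos"]
a=np.linspace(0,6.28,9)
print(np.round(proj(w,[[p[0]+31.5*np.cos(t),p[1]+31.5*np.sin(t),35] for t in a])))
E
```

```text
[705.2559516    1.59105533 189.54055668] [-2.22182841e+00  2.10010513e-04  2.22079392e+00] 62.58192395370066 [-0.35240993 -0.58322431  4.78744081]
cam [776.46872605   0.92309521 169.2685558 ]
[[321. 211.]
 [267. 232.]
 [247. 282.]
 [271. 327.]
 [321. 345.]
 [371. 328.]
 [395. 282.]
 [376. 233.]
 [321. 211.]]
```

View pics/w6.png

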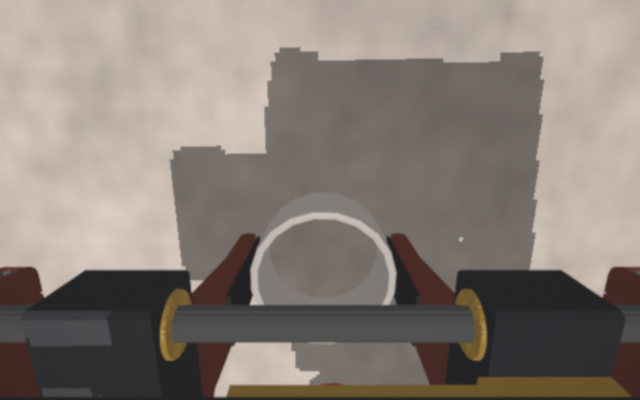

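Request:
apply_moves(commands=[[[0,0,0.04,0],[0,0,0.08,0],[0,0.03,0.1,0],[-0.02,0.08,0.1,0],[-0.04,0.13,0.1,0],[-0.06,0.18,0.1,0],[-0.075,0.225,0.1,0],[-0.09,0.268,0.1,0]]])

```text
t: 13.4
ee_pos: [614.2, 271.1, 288.7]
orientation: [2.221, -0.0, -2.222]
ft_force: [1.1, -0.0, -1.2]
width: 62.5
```

Request:
apply_moves(commands=[[[0,0,0,0],[0,0,0,0]]])

```text
t: 13.65
ee_pos: [615.0, 269.4, 288.8]
orientation: [2.22, -0.0, -2.222]
ft_force: [-0.1, -0.1, -0.5]
width: 62.4
```

```bash
python3 - <<'E'
from h import *
w=viewer.get_image("wrist"); save(w,"w7")
o=readout.get_obs();print(o["ee_pos"],o["orientation"],o["width"],o["ft_force"])
a=np.radians(-7.3);c,sn=np.cos(a),np.sin(a)
P=[[615+c*x-sn*y,269.3+sn*x+c*y,19] for x,y in [(45,33),(45,-33),(-45,-33),(-45,33)]]
print(np.round(proj(w,P)))
E
```

```text
[615.29631907 268.79413183 288.81180491] [-2.22078399e+00  1.29204455e-03  2.22187851e+00] 63.12940719511814 [ 0.86409419 -0.72869841 -0.96603502]
[[284. 141.]
 [375. 153.]
 [356. 267.]
 [272. 257.]]
```

View pics/w7.png

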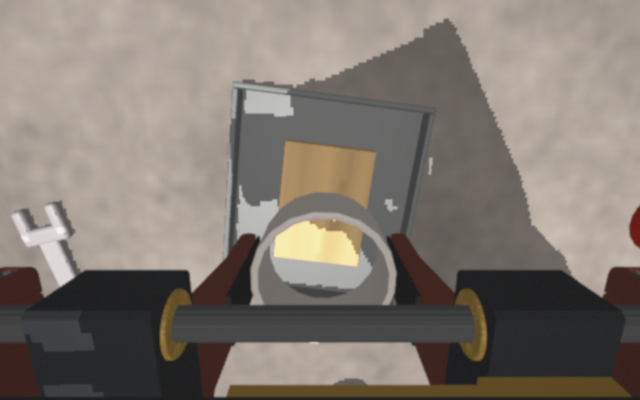

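Request:
apply_moves(commands=[[[0,0,-0.025,0],[0,0,-0.05,0],[0,0,-0.065,0],[0,0,-0.073,0],[0,0,-0.077,0],[0,0,-0.0795,0],[0,0,-0.08,0],[0,0,-0.08,0]]])

```text
t: 14.7
ee_pos: [615.2, 269.7, 209.6]
orientation: [-2.222, -0.0, 2.221]
ft_force: [0.7, -0.6, -0.0]
width: 62.8
```

Request:
apply_moves(commands=[[[0,0,0,0],[0,0,0,0],[0,0,0,0],[0,0,0,0]]], gripper=0.08)

```text
t: 15.2
ee_pos: [615.1, 269.6, 209.2]
orientation: [-2.221, 0.0, 2.221]
ft_force: [0.7, 0.1, -0.2]
width: 80.2
```

Request:
apply_moves(commands=[[[0,0,0.03,0],[0,0,0.08,0],[0,0,0.13,0],[0,0,0.18,0],[-0.05,0,0.2,0],[-0.1,0,0.2,0],[-0.1,0,0.2,0],[-0.1,0,0.2,0]]])

```text
t: 16.2
ee_pos: [515.7, 269.8, 409.6]
orientation: [-2.223, -0.001, 2.22]
ft_force: [0.5, -0.8, 0.6]
width: 80.2
```

```bash
python3 - <<'E'
from h import *
w=viewer.get_image("wrist"); save(w,"w8")
o=readout.get_obs();print(o["ee_pos"],o["orientation"],o["width"],o["qpos"])
a=np.linspace(0,6.28,5)
print(np.round(proj(w,[[615.1+31.5*np.cos(t),268.9+31.5*np.sin(t),54] for t in a])))
print(np.round(proj(w,[[412+21*np.cos(t),250+21*np.sin(t),78] for t in a])))
E
```

```text
[516.08055343 269.78381815 409.40719907] [-2.22235517e+00 -1.56456055e-04  2.21973475e+00] 79.99185700073448 [ 4.61273080e-01  3.55249522e-01  1.72278342e+00 -1.23098478e-04
  1.06229556e+00  2.03245495e+00]
[[323.  39.]
 [289.  77.]
 [323. 113.]
 [358.  77.]
 [323.  39.]]
[[342. 272.]
 [321. 291.]
 [342. 310.]
 [363. 291.]
 [342. 272.]]
```

View pics/w8.png

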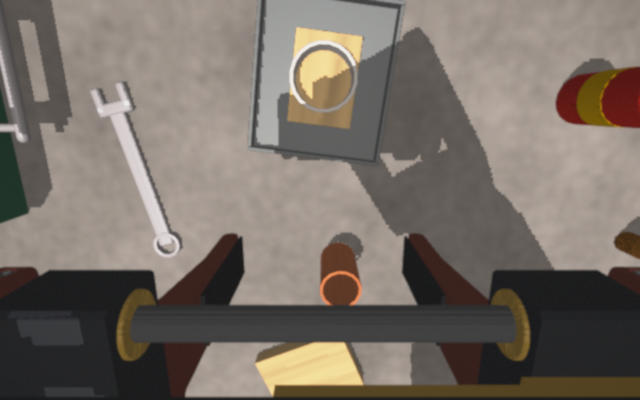

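Request:
apply_moves(commands=[[[-0.04,-0.005,0,0],[-0.08,-0.01,0,0],[-0.1036,-0.0193,0,0],[-0.1036,-0.0193,-0.04,0],[-0.1036,-0.0193,-0.08,0],[-0.1036,-0.0193,-0.09,0],[-0.1036,-0.0193,-0.09,0],[-0.1036,-0.0193,-0.09,0]]], gripper=0.075)

```text
t: 17.25
ee_pos: [412.4, 250.6, 320.3]
orientation: [-2.223, -0.001, 2.219]
ft_force: [-0.6, 0.1, 0.1]
width: 75.2
```

```bash
python3 - <<'E'
from h import *
w=viewer.get_image("wrist"); save(w,"w9")
o=readout.get_obs();print(o["ee_pos"],o["orientation"],o["width"],o["qpos"])
a=np.linspace(0,6.28,5)
print(np.round(proj(w,[[412.5+21*np.cos(t),250.5+21*np.sin(t),78] for t in a])))
print(np.round(proj(w,[[412.5+21*np.cos(t),250.5+21*np.sin(t),0] for t in a])))
E
```

```text
[412.25325436 250.63717412 320.37658326] [-2.22294347e+00 -9.03045519e-04  2.21840272e+00] 75.04876609728989 [ 5.21591289e-01  3.43597046e-01  2.00187785e+00 -2.17909477e-06
  7.93760051e-01  2.09274961e+00]
[[322. 188.]
 [291. 219.]
 [322. 248.]
 [354. 219.]
 [322. 188.]]
[[322. 169.]
 [299. 192.]
 [322. 215.]
 [346. 192.]
 [323. 169.]]
```

View pics/w9.png

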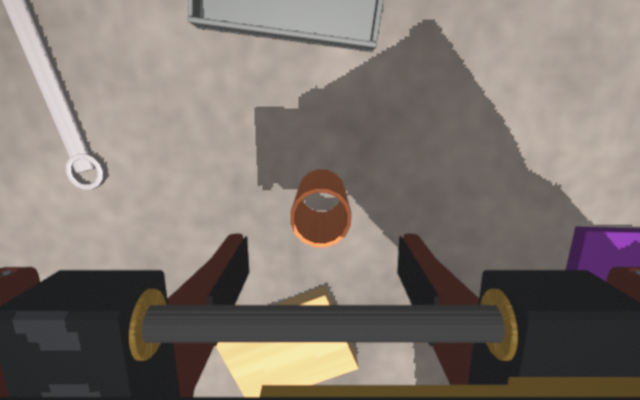

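Request:
apply_moves(commands=[[[0.0007,0.0002,-0.03,0],[0.0007,0.0002,-0.06,0],[0.0007,0.0002,-0.08,0],[0.0007,0.0002,-0.09,0],[0.0007,0.0002,-0.0924,0],[0.0007,0.0002,-0.0924,0]]])

```text
t: 18.05
ee_pos: [412.6, 250.7, 227.4]
orientation: [-2.222, -0.001, 2.22]
ft_force: [-0.0, -0.7, -0.8]
width: 74.8
```

Request:
apply_moves(commands=[[[0,0,0,0],[0,0,0,0],[0,0,0,0],[0,0,0,0],[0,0,0,0],[0,0,0,0],[0,0,0,0]]], gripper=0.034)

```text
t: 18.92
ee_pos: [412.3, 250.6, 226.9]
orientation: [-2.222, -0.0, 2.221]
ft_force: [0.3, 1.4, 1.8]
width: 41.8
```

```bash
python3 - <<'E'
from h import *
w=viewer.get_image("wrist"); save(w,"w10")
o=readout.get_obs();p=o["ee_pos"];print(o["ee_pos"],o["orientation"],o["width"],o["ft_force"])
a=np.linspace(0,6.28,5)
print(np.round(proj(w,[[p[0]+21*np.cos(t),p[1]+21*np.sin(t),78] for t in a])))
E
```

```text
[412.31599583 250.59266972 226.87602078] [-2.22159120e+00 -3.77549943e-05  2.22085516e+00] 42.020364253279006 [0.34179313 0.78662818 2.13424767]
[[321. 240.]
 [270. 288.]
 [321. 333.]
 [372. 289.]
 [321. 240.]]
```

View pics/w10.png

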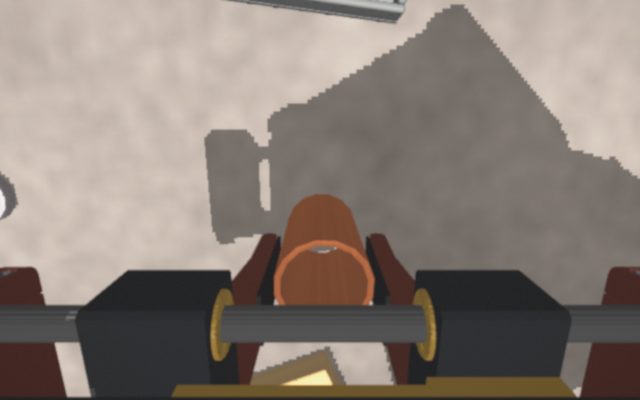

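Request:
apply_moves(commands=[[[0,0,0.04,0],[0,0,0.08,0],[0.02,0.002,0.11,0],[0.06,0.006,0.11,0],[0.1,0.01,0.11,0],[0.14,0.013,0.11,0],[0.18,0.017,0.11,0],[0.2029,0.0189,0.11,0]]])

```text
t: 19.98
ee_pos: [616.5, 269.1, 335.8]
orientation: [-2.22, 0.001, 2.222]
ft_force: [0.3, -0.3, -3.1]
width: 42.2
```

Request:
apply_moves(commands=[[[0,0,0,0],[0,0,0,0],[0,0,0,0]]])

```text
t: 20.35
ee_pos: [614.1, 269.4, 336.5]
orientation: [2.22, -0.0, -2.222]
ft_force: [0.4, 0.7, -2.0]
width: 41.7
```

```bash
python3 - <<'E'
from h import *
w=viewer.get_image("wrist"); save(w,"w11")
o=readout.get_obs();p=o["ee_pos"];print(o["ee_pos"],o["orientation"],o["width"],o["ft_force"])
a=np.linspace(0,6.28,5)
print(np.round(proj(w,[[615.1+31.5*np.cos(t),269.5+31.5*np.sin(t),54] for t in a])))
E
```

```text
[614.25643308 269.42977038 336.71975891] [ 2.22035347e+00 -5.92026826e-05 -2.22202232e+00] 42.260843919686444 [-0.59014494  0.79830512 -1.59206301]
[[321. 161.]
 [281. 201.]
 [321. 239.]
 [362. 201.]
 [322. 161.]]
```

View pics/w11.png

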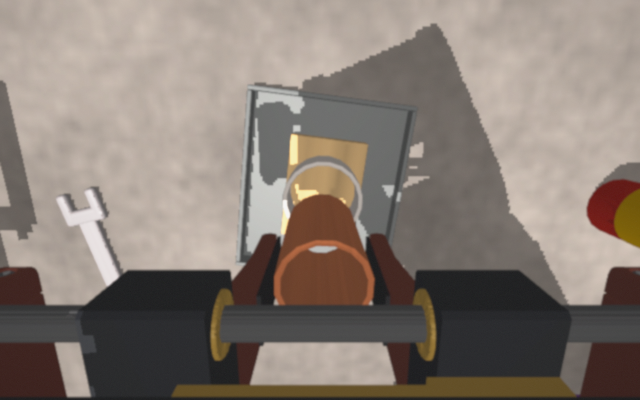

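Request:
apply_moves(commands=[[[0.002,0,-0.02,0],[0.002,0,-0.04,0],[0.002,0,-0.055,0],[0.002,0,-0.068,0],[0.002,0,-0.078,0],[0.002,0,-0.085,0],[0.002,0,-0.089,0],[0.002,0,-0.09,0]]])

```text
t: 21.4
ee_pos: [617.2, 269.4, 246.8]
orientation: [-2.222, 0.0, 2.221]
ft_force: [-0.5, 0.1, -1.5]
width: 42.1
```

```bash
python3 - <<'E'
from h import *
w=viewer.get_image("wrist"); save(w,"w12")
o=readout.get_obs();p=o["ee_pos"];print(o["ee_pos"],o["orientation"],o["width"],o["ft_force"])
E
```

```text
[617.18984587 269.45212886 246.90254477] [-2.22162204e+00  1.17917216e-05  2.22091015e+00] 42.031944311375106 [ 0.30183608  0.42097294 -0.97292038]
```

View pics/w12.png

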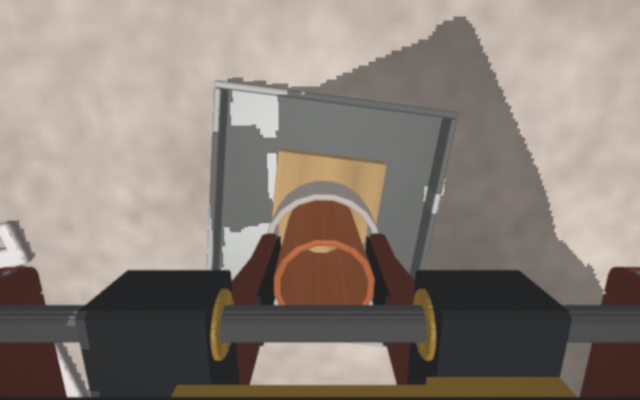

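Request:
apply_moves(commands=[[[0,0,-0.0007,0],[0,0,-0.001,0],[0,0,-0.001,0]]])

```text
t: 21.82
ee_pos: [617.2, 269.5, 246.0]
orientation: [-2.222, -0.0, 2.221]
ft_force: [0.3, -0.1, -1.8]
width: 42.0
```

Request:
apply_moves(commands=[[[0,0,0,0],[0,0,0,0],[0,0,0,0],[0,0,0,0]]], gripper=0.06)

```text
t: 22.32
ee_pos: [617.1, 269.4, 245.9]
orientation: [-2.221, 0.0, 2.221]
ft_force: [0.4, -0.6, -0.3]
width: 59.9
```

Request:
apply_moves(commands=[[[0,0,0.03,0],[0,0,0.08,0],[0,0,0.13,0],[0,0,0.17,0],[-0.05,-0.01,0.17,0],[-0.09,-0.03,0.17,0],[-0.09,-0.03,0.17,0],[-0.09,-0.03,0.17,0]]])

```text
t: 23.32
ee_pos: [527.7, 239.6, 416.4]
orientation: [-2.223, -0.0, 2.219]
ft_force: [-0.3, 0.2, 0.3]
width: 60.4
```

```bash
python3 - <<'E'
from h import *
w=viewer.get_image("wrist"); save(w,"w13")
o=readout.get_obs();p=o["ee_pos"];print(o["ee_pos"],o["orientation"],o["width"],o["ft_force"])
a=np.linspace(0,6.28,5)
print(np.round(proj(w,[[617+21*np.cos(t),269.5+21*np.sin(t),97] for t in a])))
print(np.round(proj(w,[[616+31.5*np.cos(t),269.5+31.5*np.sin(t),54] for t in a])))
E
```

```text
[528.04767111 239.78316686 416.20586797] [-2.22261856e+00 -4.46346688e-04  2.21935713e+00] 60.271083944623385 [0.03857448 0.22542639 0.1874184 ]
[[285.  59.]
 [260.  86.]
 [286. 113.]
 [311.  86.]
 [285.  59.]]
[[290.  54.]
 [257.  90.]
 [291. 125.]
 [324.  90.]
 [290.  54.]]
```

View pics/w13.png

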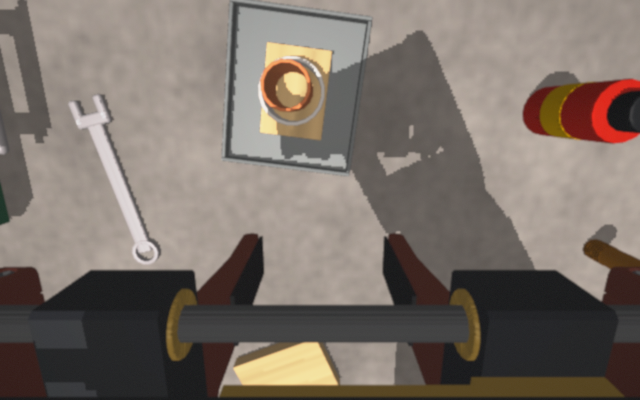

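Request:
apply_moves(commands=[[[-0.015,-0.05,0,0],[-0.03,-0.1,0,0],[-0.045,-0.15,0,0],[-0.06,-0.2,0,0],[-0.075,-0.25,-0.01,0],[-0.085,-0.29,-0.03,0],[-0.093,-0.33,-0.05,0],[-0.093,-0.33,-0.06,0]]])

```text
t: 24.38
ee_pos: [434.6, -92.7, 354.9]
orientation: [-2.219, 0.005, 2.22]
ft_force: [1.0, 0.2, 0.8]
width: 60.2
```

Request:
apply_moves(commands=[[[0,0,0,0],[0,0,0,0]]])

```text
t: 24.62
ee_pos: [434.9, -89.9, 356.1]
orientation: [2.222, 0.001, -2.22]
ft_force: [-0.0, -0.5, -0.8]
width: 60.2
```

```bash
python3 - <<'E'
from h import *
w=viewer.get_image("wrist"); save(w,"w14")
o=readout.get_obs();p=o["ee_pos"];print(o["ee_pos"],o["orientation"],o["width"],o["ft_force"])
a=np.linspace(0,6.28,5)
print(np.round(proj(w,[[435.5+12*np.cos(t),-90+12*np.sin(t),120] for t in a])))
E
```

```text
[434.84397549 -89.8282483  356.28385281] [ 2.22187811e+00  1.31144017e-03 -2.21954462e+00] 60.17581038208479 [-0.51632701 -0.32509555 -0.15715445]
[[322. 203.]
 [303. 221.]
 [322. 238.]
 [340. 221.]
 [322. 203.]]
```

View pics/w14.png

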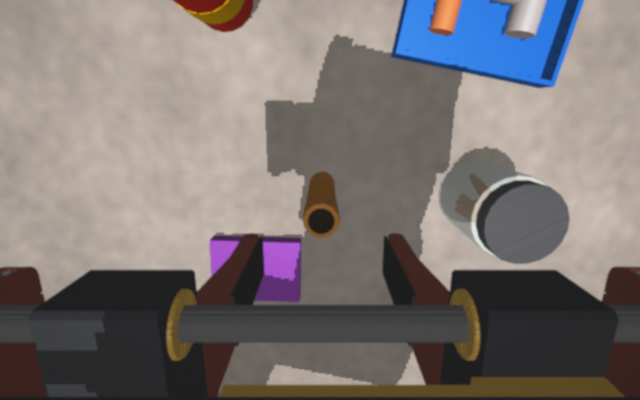

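Request:
apply_moves(commands=[[[0.0013,0,-0.03,0],[0.0013,0,-0.055,0],[0.0013,0,-0.075,0],[0.0013,0,-0.085,0],[0.0013,0,-0.0895,0],[0.0013,0,-0.0895,0],[0.0013,0,-0.0895,0]]])

```text
t: 25.55
ee_pos: [435.7, -90.6, 266.9]
orientation: [2.223, -0.0, -2.22]
ft_force: [0.2, -0.7, 0.1]
width: 59.9
```

Request:
apply_moves(commands=[[[0,0,0,0],[0,0,0,0],[0,0,0,0],[0,0,0,0],[0,0,0,0],[0,0,0,0],[0,0,0,0]]], gripper=0.016)

```text
t: 26.42
ee_pos: [435.4, -90.6, 266.3]
orientation: [-2.221, 0.0, 2.221]
ft_force: [-0.2, 1.0, 2.3]
width: 23.4
```

```bash
python3 - <<'E'
from h import *
w=viewer.get_image("wrist"); save(w,"w15")
o=readout.get_obs();p=o["ee_pos"];print(o["ee_pos"],o["orientation"],o["width"],o["ft_force"])
a=np.linspace(0,6.28,5)
print(np.round(proj(w,[[p[0]+12*np.cos(t),p[1]+12*np.sin(t),120] for t in a])))
print(np.round(proj(w,[[p[0]+12*np.cos(t),p[1]+12*np.sin(t),0] for t in a])))
E
```

```text
[435.4218801  -90.55253769 266.30930397] [-2.22127359e+00  1.88255666e-04  2.22124627e+00] 23.513865880581754 [-1.14548948  2.25271459  2.77071217]
[[321. 264.]
 [291. 292.]
 [321. 318.]
 [351. 292.]
 [321. 264.]]
[[322. 193.]
 [305. 209.]
 [322. 224.]
 [338. 209.]
 [322. 193.]]
```

View pics/w15.png

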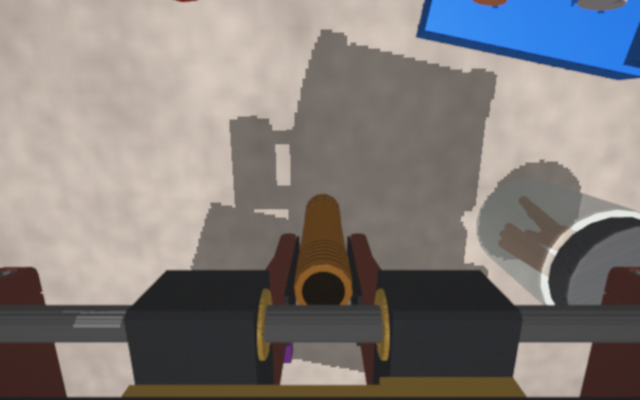

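Request:
apply_moves(commands=[[[0,0,0.03,0],[0,0,0.06,0],[0,0,0.1,0],[0,0,0.13,0],[0,0.02,0.14,0],[0.01,0.05,0.14,0],[0.025,0.08,0.14,0],[0.04,0.11,0.14,0]]])

```text
t: 27.48
ee_pos: [475.4, 20.2, 405.9]
orientation: [2.22, -0.001, -2.222]
ft_force: [0.4, -0.2, -1.6]
width: 23.4
```

Request:
apply_moves(commands=[[[0.02,0.035,0,0],[0.04,0.07,0,0],[0.06,0.105,0,0],[0.08,0.14,0,0],[0.1,0.175,0,0],[0.12,0.21,0,0],[0.134,0.235,0,0],[0.1417,0.25,0,0]]])

```text
t: 28.48
ee_pos: [617.3, 270.4, 405.1]
orientation: [2.219, -0.0, -2.222]
ft_force: [-0.1, -0.8, -2.7]
width: 23.5
```

Request:
apply_moves(commands=[[[0,0,0,0],[0,0,0,0],[0,0,0,0]]])

```text
t: 28.85
ee_pos: [616.8, 268.4, 406.3]
orientation: [-2.221, 0.002, 2.222]
ft_force: [0.8, 0.3, -2.9]
width: 23.6
```

```bash
python3 - <<'E'
from h import *
w=viewer.get_image("wrist"); save(w,"w16")
o=readout.get_obs();p=o["ee_pos"];print(o["ee_pos"],o["orientation"],o["width"],o["ft_force"])
a=np.linspace(0,6.28,5)
b=p[2]-266.3
print(np.round(proj(w,[[p[0]+12*np.cos(t),p[1]+12*np.sin(t),b] for t in a])))
print(np.round(proj(w,[[617+21*np.cos(t),269.5+21*np.sin(t),97] for t in a])))
E
```

```text
[616.89559757 268.56419807 406.46081829] [-2.22087123e+00  1.29883028e-03  2.22109056e+00] 23.67741431950816 [-0.02761899 -0.54559356 -2.86102605]
[[321. 193.]
 [305. 208.]
 [321. 224.]
 [338. 209.]
 [322. 193.]]
[[321. 170.]
 [296. 194.]
 [321. 218.]
 [345. 194.]
 [321. 170.]]
```

View pics/w16.png

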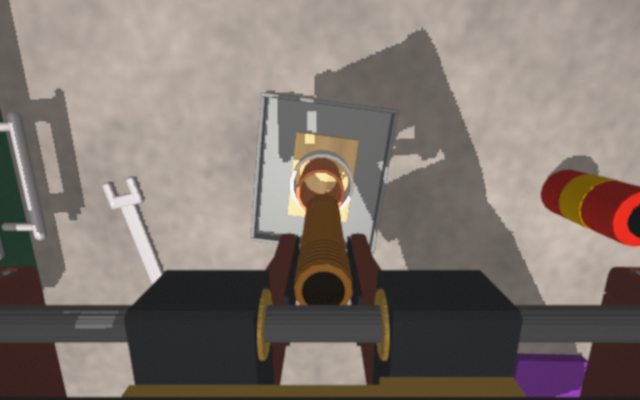

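Request:
apply_moves(commands=[[[0.0003,0.0006,-0.015,0],[0.0003,0.0006,-0.03,0],[0.0003,0.0006,-0.035,0],[0.0003,0.0006,-0.035,0],[0.0003,0.0006,-0.035,0]]])

```text
t: 29.52
ee_pos: [617.6, 270.1, 371.5]
orientation: [-2.222, -0.0, 2.221]
ft_force: [0.2, -0.0, -2.5]
width: 23.5
```

```bash
python3 - <<'E'
from h import *
w=viewer.get_image("wrist"); save(w,"w17")
s=viewer.get_image("scene")
cv2.imwrite("pics/s17.png",cv2.resize(s["color"][150:280,370:470,::-1],None,fx=4.5,fy=4.5,interpolation=cv2.INTER_CUBIC))
o=readout.get_obs();p=o["ee_pos"];print(o["ee_pos"],o["width"],o["ft_force"])
a=np.linspace(0,6.28,5)
b=p[2]-266.3
print(np.round(proj(w,[[p[0]+12*np.cos(t),p[1]+12*np.sin(t),b] for t in a])))
print(np.round(proj(w,[[617+21*np.cos(t),269.5+21*np.sin(t),97] for t in a])))
E
```

```text
[617.5825423  270.10548716 371.76302707] 23.787629285202623 [-0.13788433 -0.27358172 -2.66306238]
[[322. 193.]
 [306. 209.]
 [322. 224.]
 [338. 209.]
 [322. 193.]]
[[323. 179.]
 [295. 207.]
 [323. 233.]
 [350. 207.]
 [323. 179.]]
```

View pics/w17.png

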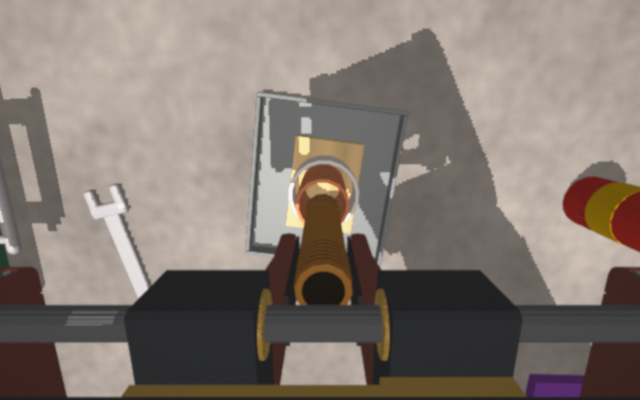

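View pics/s17.png

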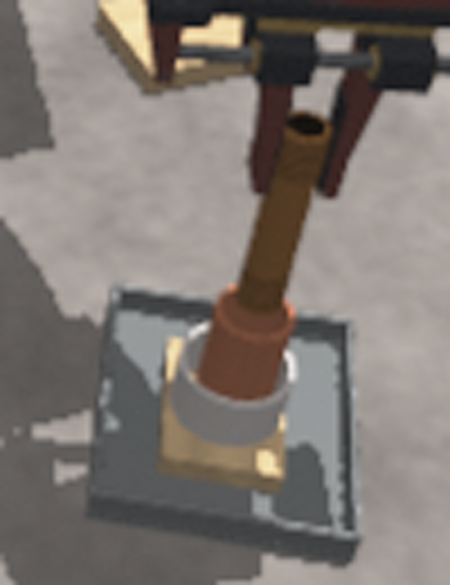

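Request:
apply_moves(commands=[[[-0.0004,-0.0005,-0.01,0],[-0.0004,-0.0005,-0.02,0],[-0.0004,-0.0005,-0.032,0],[-0.0004,-0.0005,-0.045,0],[-0.0004,-0.0005,-0.058,0],[-0.0004,-0.0005,-0.07,0],[-0.0004,-0.0005,-0.078,0],[-0.0004,-0.0005,-0.083,0]]])

```text
t: 30.62
ee_pos: [617.0, 269.5, 287.7]
orientation: [-2.221, 0.0, 2.222]
ft_force: [-0.2, -0.2, -2.0]
width: 23.4
```

Request:
apply_moves(commands=[[[0,0,-0.001,0],[0,0,-0.002,0],[0,0,-0.0025,0],[0,0,-0.0025,0]]])

```text
t: 31.12
ee_pos: [617.1, 269.5, 286.0]
orientation: [-2.222, 0.0, 2.221]
ft_force: [0.2, -0.1, -2.2]
width: 23.4
```

Request:
apply_moves(commands=[[[0,0,-0.0008,0],[0,0,-0.0008,0]]])

```text
t: 31.38
ee_pos: [617.1, 269.6, 285.4]
orientation: [-2.222, -0.0, 2.221]
ft_force: [0.1, -0.2, 0.2]
width: 23.6
```

Request:
apply_moves(commands=[[[0,0,0,0],[0,0,0,0],[0,0,0,0],[0,0,0,0]]], gripper=0.05)

```text
t: 31.88
ee_pos: [617.0, 269.5, 285.0]
orientation: [-2.221, 0.0, 2.221]
ft_force: [0.1, -0.3, -0.2]
width: 49.7
```

Request:
apply_moves(commands=[[[0,0,0.02,0],[0,0,0.06,0],[0,0,0.1,0],[0,0,0.13,0],[-0.05,0,0.13,0],[-0.1,-0.05,0.13,0],[-0.15,-0.1,0.13,0],[-0.15,-0.1,0.13,0]]])

```text
t: 32.88
ee_pos: [464.6, 167.8, 416.1]
orientation: [-2.221, 0.001, 2.221]
ft_force: [0.3, -0.2, 0.6]
width: 50.1
```

```bash
python3 - <<'E'
from h import *
w=viewer.get_image("wrist"); save(w,"w18")
s=viewer.get_image("scene"); save(s,"s18f")
cv2.imwrite("pics/s18.png",cv2.resize(s["color"][150:280,370:470,::-1],None,fx=4.5,fy=4.5,interpolation=cv2.INTER_CUBIC))
t=viewer.get_image("top"); save(t,"t18")
o=readout.get_obs();p=o["ee_pos"];print(o["t"],o["ee_pos"],o["width"],o["ft_force"])
E
```

```text
33.025 [467.6173615  169.60229765 416.3994694 ] 49.95804723789036 [ 0.95207478  0.51062634 -1.14620045]
```

View pics/s18.png

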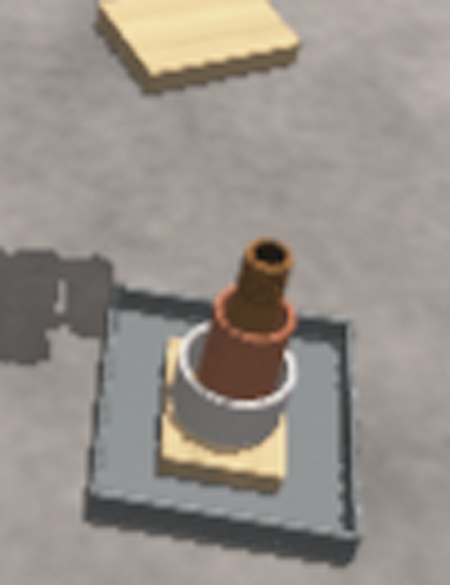

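View pics/s18f.png

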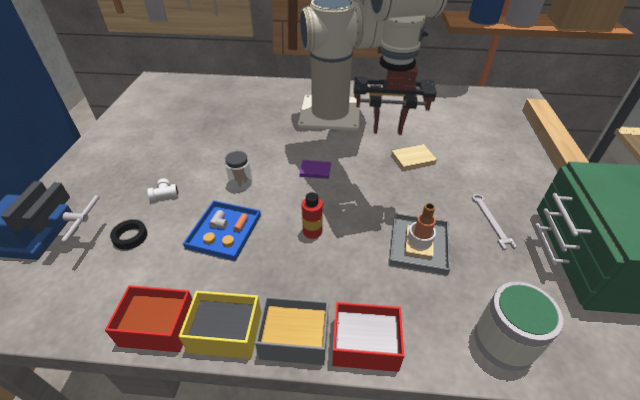

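View pics/w18.png

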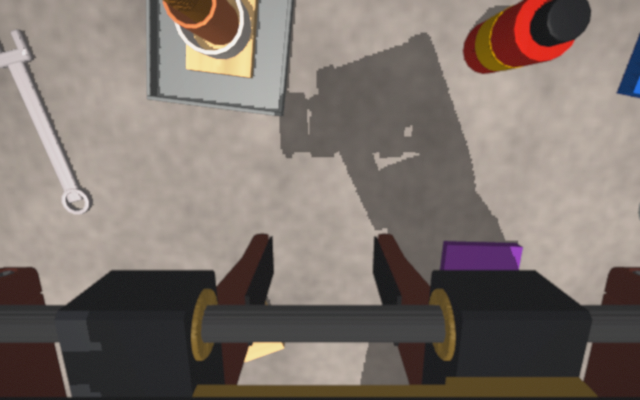

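The parts are nested and upright, with the nipple top at (430,205) in the scene view. The bystanders haven't moved. I'll let the arm settle, check the heights, and hand in.

Request:
apply_moves(commands=[[[0,0,0,0],[0,0,0,0],[0,0,0,0],[0,0,0,0]]])

```text
t: 33.52
ee_pos: [467.2, 169.8, 414.7]
orientation: [2.221, -0.0, -2.222]
ft_force: [0.2, -0.6, -0.7]
width: 49.9
```

```bash
python3 - <<'E'
from h import *
s=viewer.get_image("scene")
print((proj(s,[[617,269.5,139],[617,269.5,97],[615.5,269.5,54]])-[370,150])*4.5)
print(readout.get_obs()["t"], workorder.close_job())
E
```

```text
[[268.08632056 248.56771178]
 [252.02670799 305.22724105]
 [236.3260923  357.50269236]]
the job is handed in; nothing more can be done
33.575 None
```

The pipe spares are nested in the grey tray and the job is handed in at about 33.6 s. I laid the smaller plywood offcut flat in the middle of the tray. Then I stood the white collar on it, the copper sleeve in the collar and the bronze nipple in the sleeve, letting go of each part before fetching the next.

- **Placement:** In the last scene picture all four parts stand upright. The nipple, sleeve and collar tops lie within about 1 pixel of where they should be when fully seated.
- **Bystanders and look-alikes:** The jar, can, tee, wrench, purple piece and larger plywood piece look unmoved by eye in that picture; I did not measure them.
- **Robot:** The gripper is open and clear of everything. The highest wrist force I read was about 8 N.
- **Disagreements:** Camera estimates of the tray and offcut centres differed by 2–5 mm. I used a compromise checked against the wrist view, so centring is good to about 2–3 mm. The sleeve sits about 1–2 mm further out (+x) than the collar's centre, well inside the clearance.

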